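# Open the bench centre: hold the brake release and slide the tailstock back

## Robot

A 6-joint arm with a two-finger parallel gripper is mounted at the origin on the work surface. World frame = base frame: x ahead of the robot, y to its left, z up, the work surface at z = 0. Lengths are in m, angles in rad, forces in N, time in s.
With the tool pointing down it reaches from about 0.375 to 0.925 m from the base axis. Payload 5.7 kg.
Tool frame: the origin (TCP) lies midway between the tips of the shut fingers; the grasp point (between the pads) lies 19 mm behind it; y points along the fingers, z is the direction in which the jaws open and shut, and the axes are right-handed (so a half turn about y gives the same grasp; the last joint's range is limited). The gripper opens to 88 mm and grips with 3 to 60 N. Pads are 20 mm wide; open, the fingers measure 115 mm over their backs; the gripper's body (75 mm by 178 mm) begins 61 mm behind the grasp point.
Start: joints at [-1.266, 0.359, 1.51, -0, 1.272, -0.115], TCP at [0.245, -0.548, 0.223] pointing down, gripper open.
Joint ranges: [-2.97, 2.97], [-1.01, 2.36], [0.21, 2.38], [-0.96, 4.11], [0.2, 2.71], [-2.98, 2.98]. Speed limits (rad/s): [2.39, 2.39, 3.14, 3.14, 3.14, 3.14].

## Interface

Orientations are given as a 3x3 rotation matrix whose columns are the frame's x, y, z axes.
In Python, from plant import manip gives the robot as it stands.
- The arm moves only by the tool apply_moves, never from a script. Its argument "increments" is one flat list of numbers, 5 for each row, row after row: the shift along the tool's x, y, z in m, then the turn about the tool's y in rad, then the opening, from -1 (shut) to 1 (fully open), so that 0 is half open. In form: [dx, dy, dz, twist, jaw, dx, dy, dz, twist, jaw, ...]. A call has 1 to 12 rows; each row is the pose to reach, as a shift and turn from the pose commanded when the call began, along the tool's axes at that moment; what a row does not reach only later rows make up. A row lasts 1/8 s, in which the tool goes at most 62.5 mm and 10.7 degrees, less where a joint would pass 70% of its speed; a pose out of reach is approached as far as the arm can. A call with a gripper value outside its range is refused whole. The fingers move at their own pace and stop on an object; "squeeze" is the grip in N (left out, the last holds). Time passes only in rows, so rows that repeat a pose let the fingers close. It gives the time, the measured TCP pose, the force and the opening at its end, in the units of the state.
- manip.get_state(): the state, without advancing time (a new reading comes with each control period).
- manip.snapshot(name): name is "scene" or "side" or "wrist"; returns a dict with "image" (384x512x3 uint8, blue, green, red), "intrinsics" (3x3 intrinsics, pixels), "pose" (4x4, takes a point from camera to world coordinates). Camera axes: x right, y down, z forward; pixel columns grow to the right and rows downward; lengths in m; the calibration is good to about 2 mm. A picture is of the moment at which its call begins. There is no depth.
- manip.finish_job(): hands the job in, once; it reports no verdict.
Trained networks look in a picture, given as the dict that the camera call returned (one of the last four; its "shot" number tells which), for a name from the list of things; names that differ only in an ending like _2 or _b are one class to them, and where a whole thing is asked for, a point or a joint stands for the part that bears it (a point fixed in the world has none). Each returns a list of dicts, best first, with "conf" (0 to 1); they miss things now and then, are a little off and sometimes report something else, mostly with a low value. They report only what shows in the picture. A call takes as long as a camera call.
- manip.silhouettes(thing, picture): "region" (384x512 bool, what is visible of it) and "rect" ([left, top, right, bottom] in pixels, round what is visible of it).
The state is a dict: "t": time; "joints": joint angles; "joint_velocities": joint speeds; "effort": joint torques, N m; "position": TCP position; "eef_rot": TCP orientation; "contact_force": force on the tool from outside, world axes, zero at the start; "moment": the same for the moment, N m; "finger_gap": opening from 0.0 (shut) to 1.0 (fully open).
Only numpy, scipy, OpenCV 4.12 (cv2) and the standard library are available. Lean on these libraries where they do the work, as an engineer would, in place of code of your own. Each camera call takes 0.05 s, during which the arm holds its last target.

## Task

Open the bench centre for the next shaft: press the red brake-release button on top of the tailstock with the fingertips and, keeping it down all the way, push the tailstock away from the headstock until it is fully home against the end stop, then let the button come up so that the brake locks it there. Ease it against the stop without slamming or forcing it, and leave the shaft, V-block, ring gauge and indicator stand where they are.

Things in the scene. Friction and masses are not known exactly. Their poses are not given: they have to be found in the camera images.
- bench_centre: Bench centre for checking shafts, fixed: beige bed 124 mm wide (x), 474 mm long (y), 54 mm high, two steel ways with a T-slot between. Origin on the bench top under the slot; x across the bed, y along it towards the headstock. Bed from y = -202 to +272 mm. Tailstock slides between headstock and end stop.
- tailstock (a joint): Travel of the tailstock (beige; saddle 104 x 90 mm, column 70 x 70 mm, its top 140.5 mm above the bench) along the bed's -y, away from the headstock, in m: 0 = nearest the headstock, 0.150 = against the end stop. A spring brake locks it wherever it stands; it holds against some 20 N. With the button pressed 3 mm or more it slides with 2 to 3 N. Starts at 0 to 0.05.
- release_button (a joint): How far the red button is pressed straight down, in m: 0 = up (brake on), 0.003 = brake free, 0.006 = fully down (hard end). A spring resists it: about 9 N at 3 mm, 10.5 N fully down; let go, it comes up by itself. It rides on the tailstock.
- button_top (a point): Centre of the flat top of the red round button (32 mm diameter) on the tailstock's column, at bed x = 0, y = 40 mm minus the travel. 150.5 mm above the bench when up, 144.5 mm fully down; the column's top around it is at 140.5 mm.
- push_lip (a point): Middle of the top edge of the face (towards the button) of the dark steel push lip on the column's top, on the end-stop side of the button: 56 mm wide (x), 9 mm thick, rising 25.5 mm above the column's top to 166 mm above the bench; its face is 23 mm from the button's centre. A fingertip on the button can push against it.
- saddle_end (a point): Middle of the saddle's end face that meets the end stop, 64.5 mm above the bench.
- stop_face (a point): Middle between the two black rubber pads of the end stop, in the plane of their faces, at bed y = -155 mm, 64.5 mm above the bench; saddle_end meets it when the tailstock is home. The stop is a dark steel bar across the bed, 112 mm wide, 22 mm thick, its top 78 mm above the bench.
- headstock_tip (a point): Tip of the headstock's steel centre, 108 mm above the bench, at bed y = +168 mm. The fixed beige headstock stands behind it, y = +197 to +267 mm, 137 mm high.
- shaft: Bystander: loose ground steel shaft, 22 mm diameter, 200 mm long with thinner ends, lying along its y in the V-block. Origin at its middle, on its axis.
- v_block: Bystander: loose steel V-block 58 mm wide (x), 120 mm long (y), 38 mm high, on the robot's side of the bed, carrying the shaft. Origin under its middle.
- indicator: Bystander: loose dial-indicator stand beyond the bed beside the headstock: blue magnetic base 50 x 60 x 52 mm, post to 202 mm, an arm at 178 mm height reaching 113 mm to its -y with a 54 mm dial. Origin under the base's middle.
- ring_gauge: Bystander: loose steel ring gauge, 60 mm diameter, 25 mm bore, 22 mm high, lying flat beyond the bed. Origin under its middle.

How it is judged:
On the way, in this order (a step that is already met when the one before it is completed fails the run):
1. the release button is pressed while the tailstock still stands where it was (value of joint release_button above 0.003 m and distance of push_lip from where it was at the start of the episode below 0.006 m), for 0.1 s.
2. the tailstock is against the end stop with the button still held down (value of joint tailstock above 0.146 m and value of joint release_button above 0.002 m), for 0.2 s.
At the end, for the whole second after the job is handed in: The tailstock stands at rest within 4 mm of the end stop, the button is up (within 1 mm), and shaft, V-block, indicator stand and ring gauge are within 10 mm of where they were (value of joint tailstock above 0.146 m and value of joint release_button below 0.001 m and velocity of joint tailstock between -0.01 and 0.01 m/s and distance of each of shaft, v_block, indicator, ring_gauge from where it was at the start of the episode below 0.01 m); the robot touches nothing.
It fails at once if the button comes up (less than 1.5 mm pressed) while the tailstock is away from its starting place and not yet home, or the locked tailstock is shoved (value of joint release_button below 0.0015 m and distance of push_lip from where it was at the start of the episode above 0.008 m and value of joint tailstock below 0.145 m).
It fails at once if the tailstock is slammed: it comes within 8 mm of the stop at more than 0.2 m/s (value of joint tailstock above 0.142 m and velocity of joint tailstock above 0.2 m/s).
It fails at once if the fingers force or grip the bench centre with more than 50 N (contact force between the fingers and bench_centre above 50 N).
It fails at once if a bystander is moved, lifted or carried more than 10 mm (distance of any of shaft, v_block, indicator, ring_gauge from where it was at the start of the episode above 0.01 m).
It also fails if it takes over 38 s, if anything falls off the work surface, if the arm or the gripper's body presses on something with over 40 N, if the wrist force passes 120 N, or if a joint passes its speed limit or range.

## Working session

There is one attempt and no reset: what is moved stays moved. The work goes in short steps, Python scripts to look and compute and a tool call to move; the robot and the scene stay as the last step left them, time stands still between calls to the robot, and variables do not carry over. Pictures are saved under pics/ and viewed, and the job is handed in when it is done.

Besides the shell and the picture viewer there is one more tool, called after ">>>" as name(argument=value, ...), one argument or row to a line, values as JSON. apply_moves: Moves the arm, as the interface text tells. Its arguments: {"type":"object","properties":{"increments":{"type":"array"},"squeeze":{"type":"number"}},"required":["increments"]}

```bash
mkdir -p pics; cat > h.py <<'E'
import numpy as np, cv2
from plant import manip
def snap(n,f):
    s=manip.snapshot(n); cv2.imwrite('pics/'+f,s['image']); return s
def ray(s,u,v,z):
    K=s['intrinsics'];T=s['pose'];d=T[:3,:3]@np.linalg.inv(K)@[u,v,1];o=T[:3,3]
    return o+d*(z-o[2])/d[2]
def proj(s,p):
    T=s['pose'];c=T[:3,:3].T@(np.array(p)-T[:3,3]);q=np.array(s['intrinsics'])@c;return q[:2]/q[2]
E
python3 - <<'E'
from h import *
st=manip.get_state();print(st['t'],st['position'],st['eef_rot'],st['finger_gap'])
for n in ['scene','side']:
    s=snap(n,n+'0.png');print(n,s['pose'].round(3).tolist())
    for t in ['release_button','push_lip','headstock_tip','tailstock','bench_centre','button_top']:
        try:
            for r in manip.silhouettes(t,s)[:2]:
                m=r['region'];ys,xs=np.nonzero(m);print(n,t,r['conf'],r['rect'],xs.mean(),ys.mean(),m.sum())
        except Exception as e: print(t,e)
E
```

```text
0.0 [ 0.24432404 -0.54724149  0.22182633] [[-9.13174742e-01 -5.31815546e-04  4.07567918e-01]
 [-4.07568205e-01  1.73235532e-03 -9.13173126e-01]
 [-2.20412787e-04 -9.99998358e-01 -1.79869423e-03]] 0.9949897411780789
scene [[-0.671, 0.549, -0.499, 1.004], [0.741, 0.494, -0.454, 0.519], [-0.003, -0.674, -0.738, 0.743], [0.0, 0.0, 0.0, 1.0]]
scene release_button 0.57 [129.1, 117.6, 325.1, 238.4] 230.87364181341326 175.5791494941926 10676
scene release_button 0.56 [200.2, 129.8, 213.2, 144.2] 206.2077922077922 136.33766233766235 154
scene headstock_tip 0.98 [128.9, 117.8, 326.6, 241.6] 231.0773781575735 175.42708235515073 10649
scene tailstock 0.22 [244.5, 146.2, 297.9, 171.4] 269.6567505720824 158.1807780320366 437
scene bench_centre 0.83 [128.0, 120.7, 331.1, 238.6] 231.71654636313158 175.5545067555062 10806
scene button_top 0.66 [198.4, 130.6, 213.8, 139.8] 205.7482993197279 136.28571428571428 147
side [[-0.715, -0.446, 0.538, 0.206], [-0.699, 0.442, -0.563, 0.546], [0.013, -0.779, -0.627, 0.584], [0.0, 0.0, 0.0, 1.0]]
side release_button 0.42 [325.0, 147.7, 344.0, 157.1] 332.59558823529414 150.39705882352942 136
side push_lip 0.97 [298.0, 134.1, 362.0, 206.8] 332.15847619047616 171.00419047619047 2625
side headstock_tip 0.78 [240.6, 136.4, 376.5, 294.3] 309.6197083248937 214.67378975086083 9874
side headstock_tip 0.56 [301.1, 132.9, 362.0, 206.7] 331.98487712665406 171.19659735349717 2645
side tailstock 0.69 [242.6, 134.9, 373.6, 292.7] 309.7257933279089 214.5342758340114 9832
side tailstock 0.64 [300.9, 136.1, 363.0, 206.8] 332.097979412886 171.12428516965306 2623
side bench_centre 0.9 [243.1, 133.9, 377.1, 294.1] 309.6464697045568 214.60871306960442 9985
```

```bash
python3 - <<'E'
import cv2
for n in ['scene','side']:
    i=cv2.imread(f'pics/{n}0.png'); 
    c=i[90:270,110:350] if n=='scene' else i[110:310,220:420]
    cv2.imwrite(f'pics/{n}0c.png',cv2.resize(c,None,fx=3,fy=3,interpolation=cv2.INTER_CUBIC))
E
```

```text
(no output)
```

View pics/scene0.png

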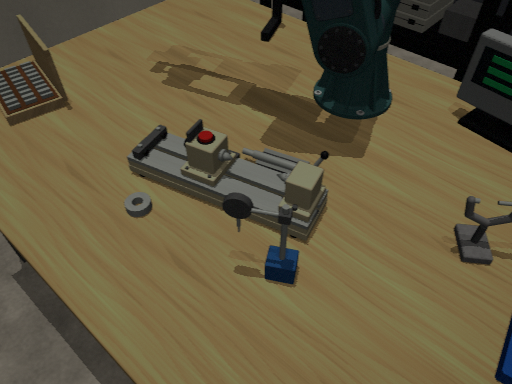

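View pics/side0.png

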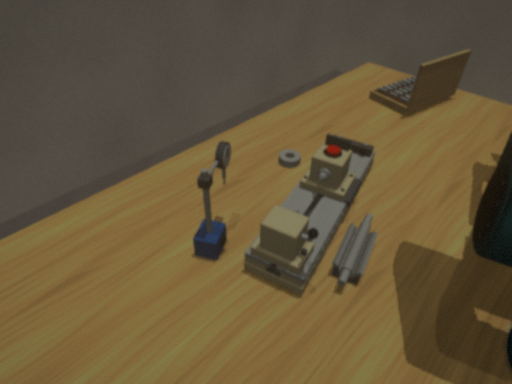

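```bash
ls pics
```

```text
scene0.png
scene0c.png
side0.png
side0c.png
```

View pics/side0c.png

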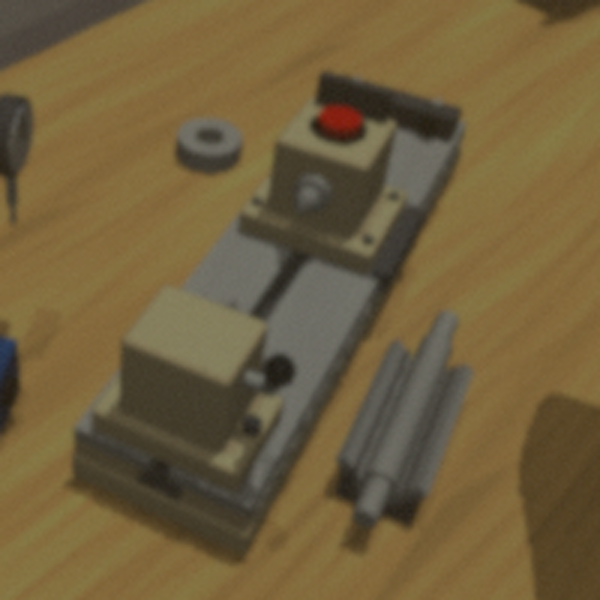

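View pics/scene0c.png

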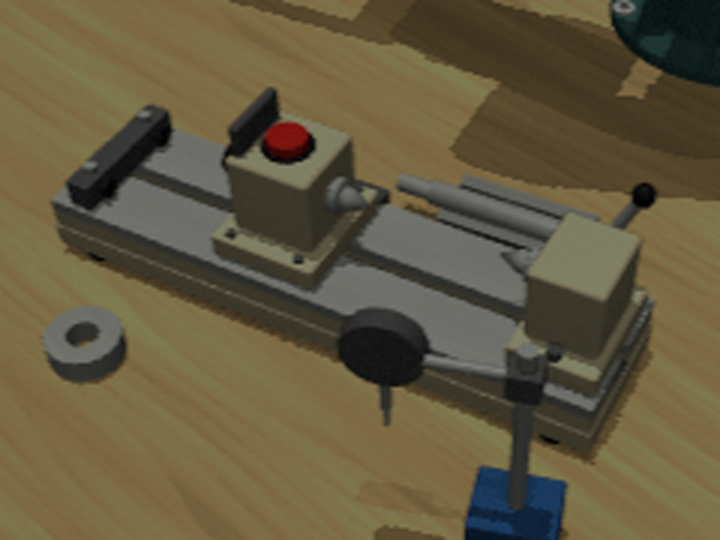

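```bash
python3 - <<'E'
from h import *
from scipy.optimize import least_squares
B=[]
for n in ['scene','side']:
    s=manip.snapshot(n);i=s['image'].astype(int)
    m=((i[...,2]>90)&(i[...,1]<50)&(i[...,0]<50)).astype(np.uint8)
    k,l,st,c=cv2.connectedComponentsWithStats(m)
    for j in range(1,k):
        if st[j,4]>25: print(n,st[j],c[j],ray(s,*c[j],.148))
    if n=='scene': S=s
    else: D=s
f=lambda s,u,v,ox,oy,z:ray(s,ox+u/3,oy+v/3,z)
print('headtop scene',[f(S,u,v,110,90,.137)[:2].round(4).tolist() for u,v in[(568,214),(640,235),(603,302),(527,268)]])
print('headtop side',[f(D,u,v,220,110,.137)[:2].round(4).tolist() for u,v in[(173,288),(268,320),(226,384),(122,342)]])
print('bed scene end, mid-rail',[f(S,u,v,110,90,.054)[:2].round(4).tolist() for u,v in[(55,203),(597,410),(652,300)]])
print('bed side',[f(D,u,v,220,110,.054)[:2].round(4).tolist() for u,v in[(78,432),(250,516),(463,125)]])
print('stop side top',[f(D,u,v,220,110,.078)[:2].round(4).tolist() for u,v in[(322,74),(461,108)]])
print('ring',f(S,85,340,110,90,.022), f(D,209,140,220,110,.022))
E
```

```text
scene [198 131  15   9 100] [204.96 134.86] [ 0.54060412 -0.05078413  0.148     ]
side [326 145  15   9  99] [333.15151515 148.97979798] [ 0.54428694 -0.05382228  0.148     ]
headtop scene [[0.4596, 0.1483], [0.4432, 0.1979], [0.5105, 0.2172], [0.5195, 0.1606]]
headtop side [[0.515, 0.1604], [0.4571, 0.1417], [0.4423, 0.1986], [0.5052, 0.2156]]
bed scene end, mid-rail [[0.6491, -0.2151], [0.5271, 0.2344], [0.4169, 0.2016]]
bed side [[0.5259, 0.2307], [0.4107, 0.2043], [0.5337, -0.25]]
stop side top [[0.6498, -0.1969], [0.5336, -0.2361]]
ring [ 0.71015255 -0.10683549  0.022     ] [ 0.70343912 -0.11107255  0.022     ]
```

>>> apply_moves(
  increments=[-0.04,0,-0.027,0.015,-1,-0.09,0,-0.062,0.03,-1,-0.14,0,-0.097,0.05,-1,-0.19,0,-0.132,0.065,-1,-0.24,0,-0.167,0.08,-1,-0.29,0,-0.202,0.095,-1,-0.34,0,-0.236,0.11,-1,-0.39,0,-0.27,0.125,-1,-0.43,0,-0.298,0.14,-1,-0.46,0,-0.319,0.155,-1,-0.473,0,-0.328,0.155,-1,-0.473,0,-0.328,0.155,-1],
)

```text
t: 2.3
position: [0.5428, -0.0554, 0.2226]
eef_rot: [[-0.965, -0.0, 0.263], [-0.263, -0.0, -0.965], [0.0, -1.0, 0.0]]
contact_force: [0.4, -0.2, 0.6]
finger_gap: 0.008
```

```bash
python3 - <<'E'
from h import *
st=manip.get_state();print(st['t'],st['position'],st['eef_rot'].round(3),st['finger_gap'],st['contact_force'])
for n in ['wrist','scene','side']:
    s=snap(n,n+'1.png');i=s['image'].astype(int)
    m=((i[...,2]>90)&(i[...,1]<50)&(i[...,0]<50)).astype(np.uint8)
    k,l,q,c=cv2.connectedComponentsWithStats(m)
    for j in range(1,k):
        if q[j,4]>25: print(n,q[j],c[j],ray(s,*c[j],.150))
    for z in (.1505,.166,.2218): print(proj(s,[*st['position'][:2],z]))
    if n!='wrist':
        p=proj(s,st['position']).astype(int);c=s['image'][max(0,p[1]-70):p[1]+90,p[0]-90:p[0]+90];cv2.imwrite('pics/'+n+'1c.png',cv2.resize(c,None,fx=3,fy=3))
E
```

```text
2.3 [ 0.54282623 -0.05542051  0.22256188] [[-0.965 -0.     0.263]
 [-0.263 -0.    -0.965]
 [ 0.    -1.     0.   ]] 0.007825392340115256 [ 0.42369628 -0.22762224  0.64206183]
wrist [ 236  182   42   41 1366] [256.33089312 202.26866764] [ 0.54181374 -0.04839647  0.15      ]
[265.66270576 203.57222022]
[265.72969283 210.60586394]
[266.06243319 245.5436076 ]
[202.65524761 133.54083486]
[201.98212185 127.91012416]
[199.41309721 106.42018062]
[334.307574   147.99293385]
[335.39700389 141.91248478]
[339.55387954 118.71166136]
```

View pics/wrist1.png

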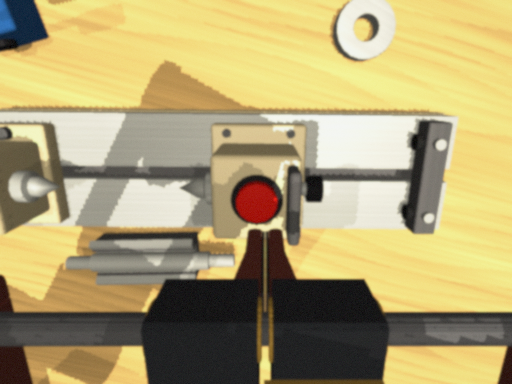

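View pics/side1c.png

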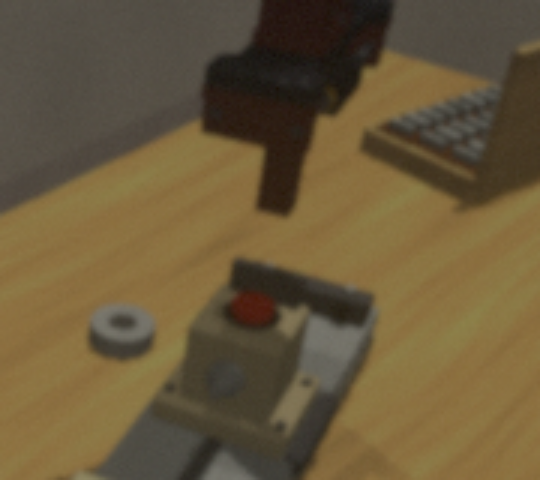

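>>> apply_moves(
  increments=[0,0.012,-0.003,0,-1,0,0.03,-0.003,0,-1,0,0.048,-0.003,0,-1,0,0.06,-0.003,0,-1,0,0.066,-0.003,0,-1,0,0.066,-0.003,0,-1],
)

```text
t: 3.2
position: [0.5418, -0.0528, 0.1564]
eef_rot: [[-0.965, -0.001, 0.261], [-0.261, 0.0, -0.965], [0.001, -1.0, -0.0]]
contact_force: [-0.3, 0.1, 0.8]
finger_gap: 0.005
```

```bash
python3 - <<'E'
from h import *
st=manip.get_state();print(st['t'],st['position'],st['contact_force'])
for n in ['wrist','side']:
    s=snap(n,n+'2.png')
    p=proj(s,st['position']).astype(int);c=s['image'][max(0,p[1]-70):p[1]+70,p[0]-90:p[0]+90];cv2.imwrite('pics/'+n+'2c.png',cv2.resize(c,None,fx=3,fy=3))
E
```

```text
3.2 [ 0.54175652 -0.05279557  0.1563538 ] [-0.26613056  0.11546067  0.82780247]
```

View pics/wrist2c.png

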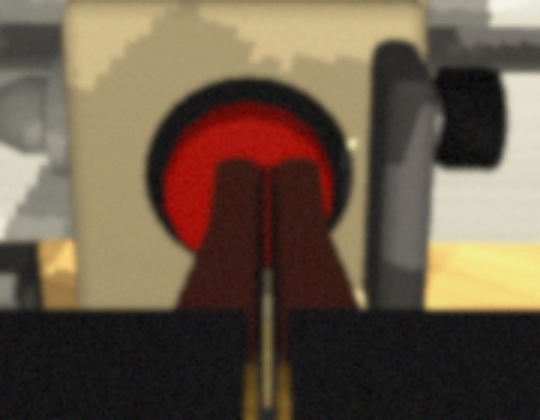

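View pics/side2c.png

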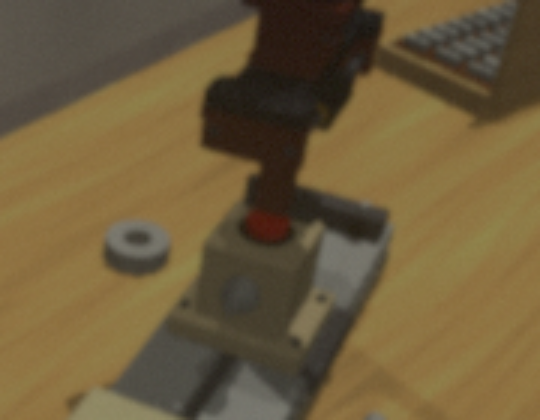

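>>> apply_moves(
  increments=[0,0.003,0,0,-1,0,0.0055,0,0,-1,0,0.0075,0,0,-1,0,0.0095,0,0,-1,0,0.0095,0,0,-1],
)

```text
t: 3.92
position: [0.5422, -0.0527, 0.1479]
eef_rot: [[-0.965, 0.001, 0.262], [-0.262, -0.0, -0.965], [-0.001, -1.0, 0.0]]
contact_force: [-2.6, 0.4, 8.8]
finger_gap: 0.005
```

>>> apply_moves(
  increments=[0,0.0015,0,0,-1,0,0.003,0,0,-1,0,0.003,0,0,-1],
)

```text
t: 4.3
position: [0.5422, -0.0527, 0.1451]
eef_rot: [[-0.965, 0.001, 0.262], [-0.262, -0.0, -0.965], [-0.001, -1.0, 0.0]]
contact_force: [-2.8, 0.3, 9.6]
finger_gap: -0.0
```

>>> apply_moves(
  increments=[0,0.0003,0.003,0,-1,0,0.0003,0.008,0,-1,0,0.0003,0.014,0,-1,0,0.0003,0.021,0,-1,0,0.0003,0.028,0,-1,0,0.0003,0.035,0,-1,0,0.0003,0.042,0,-1,0,0.0003,0.049,0,-1,0,0.0003,0.056,0,-1,0,0.0003,0.062,0,-1,0,0.0003,0.066,0,-1,0,0.0003,0.066,0,-1],
)

```text
t: 5.8
position: [0.5591, -0.1169, 0.1449]
eef_rot: [[-0.965, 0.0, 0.262], [-0.262, -0.001, -0.965], [0.0, -1.0, 0.001]]
contact_force: [-3.5, -0.6, 10.0]
finger_gap: 0.005
```

```bash
python3 - <<'E'
from h import *
st=manip.get_state();print(st['t'],st['position'],st['contact_force'])
for n in ['wrist','side']:
    s=snap(n,n+'3.png')
    p=proj(s,st['position']).astype(int);y0=max(0,p[1]-90);x0=max(0,p[0]-100);c=s['image'][y0:p[1]+70,x0:p[0]+100];print(n,x0,y0);cv2.imwrite('pics/'+n+'3c.png',cv2.resize(c,None,fx=3,fy=3))
E
```

```text
5.8 [ 0.5591448  -0.11691174  0.14488211] [-3.4648121  -0.61558397 10.0184017 ]
wrist 166 156
side 243 46
```

View pics/wrist3.png

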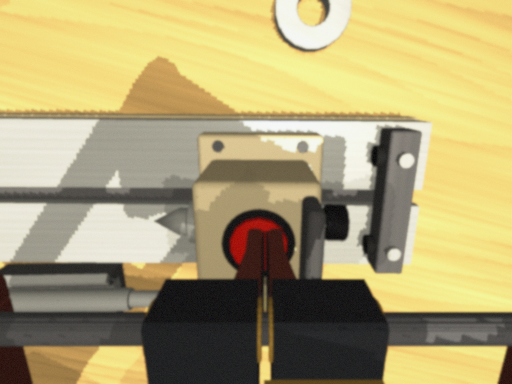

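View pics/side3c.png

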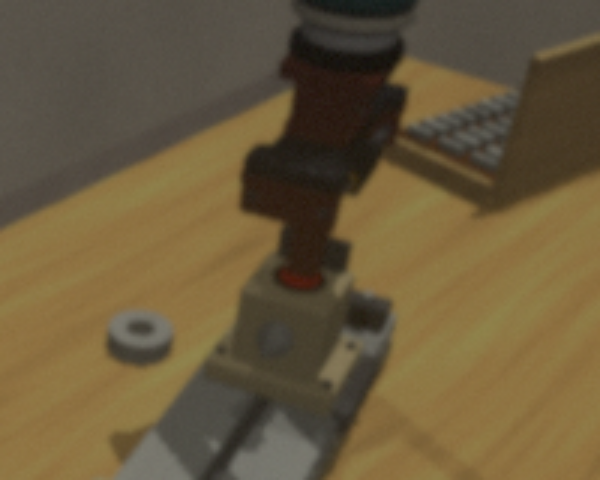

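>>> apply_moves(
  increments=[0,0,0.002,0,-1,0,0,0.005,0,-1,0,0,0.008,0,-1,0,0,0.011,0,-1,0,0,0.014,0,-1,0,0,0.017,0,-1,0,0,0.02,0,-1,0,0,0.0225,0,-1,0,0,0.025,0,-1,0,0,0.027,0,-1,0,0,0.028,0,-1,0,0,0.028,0,-1],
)

```text
t: 7.4
position: [0.5661, -0.1435, 0.1448]
eef_rot: [[-0.965, -0.001, 0.262], [-0.262, -0.0, -0.965], [0.001, -1.0, -0.0]]
contact_force: [-4.2, -0.8, 9.4]
finger_gap: 0.005
```

```bash
python3 - <<'E'
from h import *
st=manip.get_state();print(st['t'],st['position'],st['contact_force'])
s=snap('wrist','wrist4.png')
E
```

```text
7.4 [ 0.56609869 -0.1434619   0.14480047] [-4.24569383 -0.77458945  9.40357718]
```

View pics/wrist4.png

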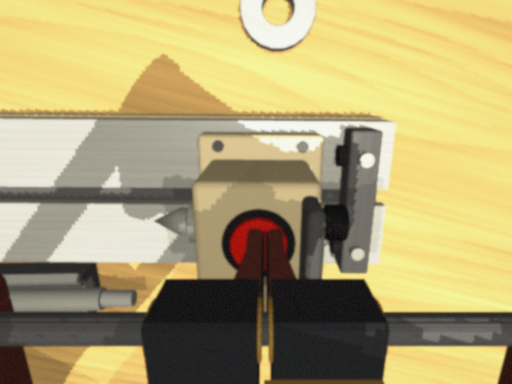

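>>> apply_moves(
  increments=[0,0,0.001,0,-1,0,0,0.002,0,-1,0,0,0.003,0,-1,0,0,0.004,0,-1,0,0,0.005,0,-1,0,0,0.006,0,-1,0,0,0.007,0,-1,0,0,0.008,0,-1,0,0,0.009,0,-1,0,0,0.01,0,-1],
)

```text
t: 8.7
position: [0.5686, -0.1529, 0.1448]
eef_rot: [[-0.965, -0.001, 0.262], [-0.262, 0.0, -0.965], [0.001, -1.0, -0.0]]
contact_force: [-5.1, 1.2, 10.7]
finger_gap: 0.006
```

```bash
python3 - <<'E'
from h import *
s=snap('wrist','wrist5.png')
E
```

```text
(no output)
```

View pics/wrist5.png

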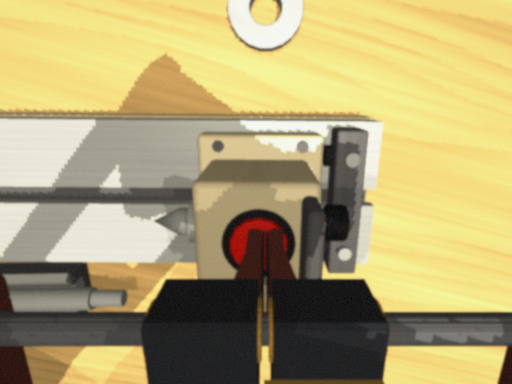

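>>> apply_moves(
  increments=[0,0,0.001,0,-1,0,0,0.002,0,-1,0,0,0.003,0,-1,0,0,0.003,0,-1],
)

```text
t: 9.25
position: [0.5691, -0.1551, 0.1448]
eef_rot: [[-0.965, -0.001, 0.262], [-0.262, 0.001, -0.965], [0.001, -1.0, -0.002]]
contact_force: [-4.2, 4.6, 10.8]
finger_gap: 0.005
```

>>> apply_moves(
  increments=[0,0,0.001,0,-1,0,0,0.002,0,-1,0,0,0.003,0,-1,0,0,0.003,0,-1],
)

```text
t: 9.75
position: [0.5692, -0.1553, 0.1448]
eef_rot: [[-0.965, -0.003, 0.261], [-0.261, 0.006, -0.965], [0.001, -1.0, -0.006]]
contact_force: [-4.7, 11.3, 14.4]
finger_gap: 0.005
```

```bash
python3 - <<'E'
from h import *
s=snap('wrist','wrist6.png')
cv2.imwrite('pics/wrist6c.png',cv2.resize(s['image'][110:300,180:400],None,fx=3,fy=3))
E
```

```text
(no output)
```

View pics/wrist6c.png

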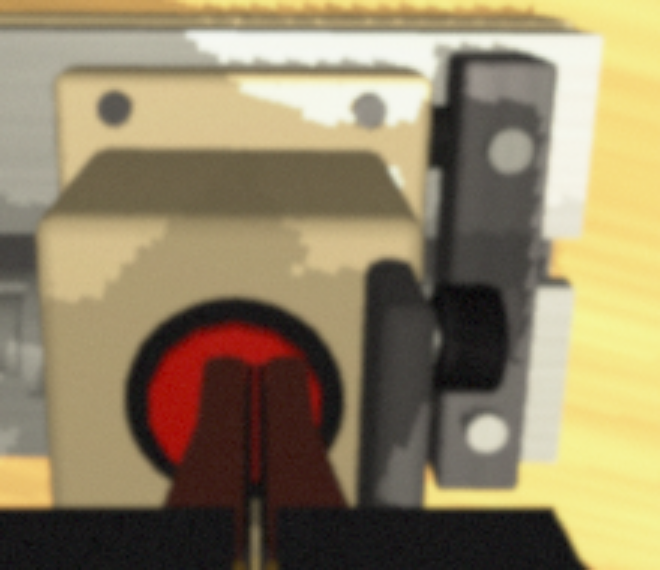

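>>> apply_moves(
  increments=[0,0,0,0,-1,0,0,0,0,-1,0,0,-0.0025,0,-1,0,0,-0.0025,0,-1,0,-0.003,-0.0025,0,-1,0,-0.006,-0.0025,0,-1,0,-0.009,-0.0025,0,-1,0,-0.015,-0.0025,0,-1,0,-0.03,-0.0025,0,-1,0,-0.05,-0.0025,0,-1,0,-0.08,-0.0025,0,-1,0,-0.08,-0.0025,0,-1],
)

```text
t: 11.3
position: [0.5722, -0.1573, 0.227]
eef_rot: [[-0.965, 0.006, 0.262], [-0.262, -0.002, -0.965], [-0.005, -1.0, 0.004]]
contact_force: [0.7, -0.7, -0.4]
finger_gap: 0.006
```

```bash
python3 - <<'E'
from h import *
st=manip.get_state();print(st['t'],st['position'],st['contact_force'])
s=snap('wrist','wrist7.png');i=s['image'].astype(int)
m=((i[...,2]>90)&(i[...,1]<50)&(i[...,0]<50));ys,xs=np.nonzero(m);b=ray(s,xs.mean(),ys.mean(),.15);print('button',b)
d=b-[.5418,-.0484,.15];print('travelled',d,d@[.262,-.965,0])
s=snap('side','side7.png')
E
```

```text
11.3 [ 0.57215628 -0.15731753  0.22701017] [ 0.74787065 -0.66958779 -0.44165035]
button [ 0.56871731 -0.15078634  0.15      ]
travelled [ 0.02691731 -0.10238634  0.        ] 0.10585514996567076
```

View pics/wrist7.png

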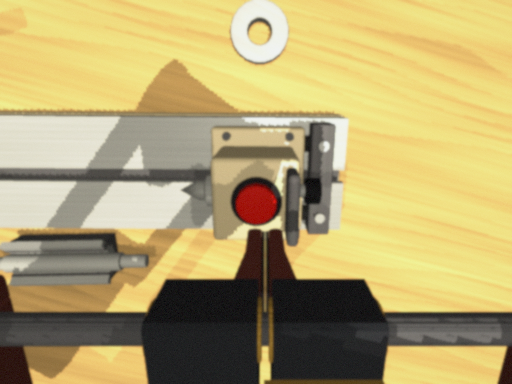

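View pics/side7.png

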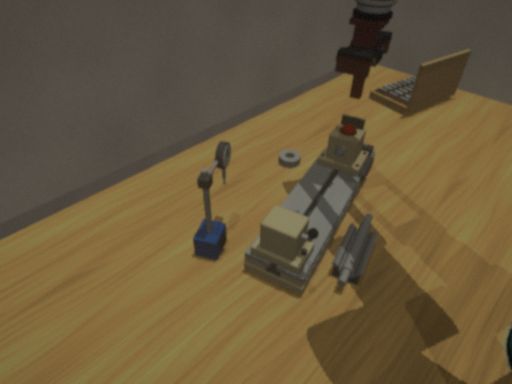

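```bash
python3 - <<'E'
from h import *
print(manip.get_state()['joint_velocities'].round(4)); print(manip.finish_job())
E
```

```text
[ 0.0006  0.0168  0.0254  0.0002 -0.0031  0.0007]
the job is handed in; nothing more can be done
None
```

The tailstock is home against the end stop with the brake locked, and I handed the job in at about 11.4 s. No verdict was reported.

- **Press:** with the fingers shut, I pressed the button about 5.5 mm, at roughly 10 N, before the tailstock moved.
- **Slide:** I pushed the tailstock along the bed, slowing to about 8 mm/s for the last 10 mm. The fingers carried it by friction on the button and did not need the push lip.
- **At the stop:** the side force rose to about 12 N and the finger stopped moving. I held it there with the button down, eased off, then lifted straight up.

**Last checks:**
- The button travelled 106 mm by the wrist camera, and the fingertip moved 106 mm by the arm's own reading.
- The saddle shows right at the stop pads.
- The button looks up, and there is no residual force on the tool.
- The V-block with the shaft, the ring gauge and the indicator stand look unmoved in the side view. I judged this by eye and did not measure it.

**Disagreement:** the scene and side cameras put the button 3 to 5 mm away from where the wrist camera did at the start. I used the wrist view. My bed-pose estimate of the starting travel, 0.047 to 0.052 m, plus the distance moved comes to 0.153 to 0.158 m. That is slightly above the real 0.150 m, so I put the difference down to measurement error.

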